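# Pulse the nut grinder

### The job

Chop the nuts with a pulse: pull the cordless motor head straight up out of its charging dock and lower it, white pointers on the bowl's white marks, until it sits fully home in the bayonet collar. Then twist it clockwise, seen from above, against the spring until the pointers stand at the green pulse marks, halfway to the lock, never letting it go on to the click at the red marks, and leave the lemon, garlic and salt shaker where they stand. The program finishes while still gripping the head and holding it there; it springs back if let go.

Things in the scene. Friction and masses are not known exactly. Their poses are not given: they have to be found in the camera images.
- motor_head: sage green cordless motor head, 0.38 kg, upright in its dock at the start. Origin: on its axis, in the underside of its flange (the face that rests on the bowl's collar); z up. Flange: radius 44 mm, 10 mm thick. White pointer lines on it lie along +x and -x, over the two lugs. A half turn about z leaves it the same: it fits either way round.
- head_grip (a point): centre of the head's grip block, 34 mm above the head's origin. The block is 58 mm along the head's x, 44 mm along its y, from 10 to 54 mm above the head's origin; its two ribbed flat sides face +y and -y: grip it there from above.
- head_plug (a point): tip of the steel charging plug, 46 mm below the head's origin: a stem of radius 11 mm with a snap groove round it 12 mm above the tip. Above the stem, 0 to 16 mm below the head's origin, is the dark skirt of radius 30 mm with two bayonet lugs at +x and -x: out to radius 36 mm, 6 to 9 mm wide, their tops 9 mm and undersides 14.5 mm below the head's origin.
- charge_dock: charging dock, dark round puck 108 mm across, 46 mm high, fixed. Origin: centre of its underside; z up. The head's skirt rests on its top (head origin 62 mm above the dock's, x axes parallel), its plug in a socket 33 mm deep, held by two sprung balls in the groove: straight up with about 10 N besides its weight the balls let go within 3 mm; the plug is out after 30 mm.
- grinder_bowl: grinder bowl: clear cup with nuts, sage green bayonet collar 105 mm across; fixed. Origin: centre of its underside; z up. Collar top, where the flange rests: z = 100 mm. Bore radius 32 mm; two entry slots for the lugs at +x and -x, 14 mm wide, chamfered. The head enters with its x axis along the bowl's (either way round), then turns clockwise only, with 2 mm of play up and down.
- green_mark (a point): one of the two green pulse marks on the collar's bevel, at radius 49 mm, 97 mm above the bowl's origin. In two sets half a turn apart: white (insert) on the bowl's x axis, green (pulse) 35 degrees clockwise of it seen from above, red (lock) 70 degrees clockwise. This one belongs to the set that starts at +x. Past about 50 degrees the lugs ride over sprung balls and the head clicks into the lock.
- pulse_ring (a joint): angle in rad by which the lugs have pushed the sprung ring in the collar, clockwise seen from above. 0 at rest; the lugs meet it after about 6 degrees of turn, then it reads the head's clockwise angle less about 0.11: 0.5 at the green marks, over 0.95 past the click. It pushes back with 0.13 N m at rest, 0.25 N m at the green marks.
- lemon: yellow lemon, 78 x 55 x 56 mm, bystander; origin: centre of its underside
- garlic: garlic bulb, 60 x 57 x 58 mm, bystander; origin: centre of its underside
- salt_shaker: glass salt shaker with a grey top, 44 x 44 x 90 mm, bystander; origin: centre of its underside

How it is judged:
On the way, in this order (a step that is already met when the one before it is completed fails the run):
1. the motor head has been pulled wholly out of the charging dock (distance between motor_head and charge_dock above 0.105 m), for 0.1 s.
2. the motor head sits fully home in the bowl's collar with its pointers still at the white marks (horizontal distance between motor_head and grinder_bowl below 0.004 m and z of motor_head in the frame of grinder_bowl between 0.096 and 0.1035 m and angle between motor_head's own z axis and vertical below 0.06 rad and angle between the x axis of motor_head and the x axis of grinder_bowl, either way round below 0.2 rad and value of joint pulse_ring below 0.15 rad), for 0.1 s.
At the end, for the whole second after the job is handed in: the head sits home in the collar (flange within 3.5 mm of the collar's top, axis within 4 mm, upright within 3.5 degrees), turned clockwise to the green marks (35 degrees, give or take 10) with the pulse ring pushed round against its spring, held still there by the fingers (at least 2 N of contact) (horizontal distance between motor_head and grinder_bowl below 0.004 m and z of motor_head in the frame of grinder_bowl between 0.096 and 0.1035 m and angle between motor_head's own z axis and vertical below 0.06 rad and angle between the x axis of motor_head and the x axis of grinder_bowl, either way round between 0.44 and 0.78 rad and value of joint pulse_ring between 0.3 and 0.75 rad and angular speed of motor_head below 0.2 rad/s and contact force between the fingers and motor_head above 2 N); the arm keeps its last pose, push and grip.
It fails at once if the head was turned over the click into the lock (value of joint pulse_ring above 0.95 rad).
It fails at once if the lemon was disturbed (distance of lemon from where it was at the start of the episode above 0.03 m).
It fails at once if the garlic was disturbed (distance of garlic from where it was at the start of the episode above 0.03 m).
It fails at once if the salt shaker was disturbed (distance of salt_shaker from where it was at the start of the episode above 0.03 m).
It also fails if it takes over 45 s, if anything falls off the work surface, if the arm or the gripper's body presses on something with over 40 N, if the wrist force passes 120 N, or if a joint passes its speed limit or range.

### The arm

A 6-joint arm with a two-finger parallel gripper is mounted at the origin on the work surface; the furniture and walls round the work are solid. World frame = base frame: x ahead of the robot, y to its left, z up, the work surface at z = 0. Lengths are in m, angles in rad, forces in N, time in s.
With the tool pointing down it reaches from about 0.35 to 0.85 m from the base axis. Payload 8.1 kg.
Tool frame: the origin (TCP) lies at the very end of the fingers, on their centre line; the grasp point (between the pads) lies 19 mm behind it; z points along the fingers, y is the line along which they close (so a half turn about z gives the same grasp; the last joint's range is limited). The gripper opens to 93 mm and grips with 3 to 60 N. Pads are 15 mm wide; open, the fingers measure 128 mm over their backs; the gripper's body (75 mm by 188 mm) begins 65 mm behind the grasp point.
Start: joints at [-1.36, 0.13, 1.488, -0, 1.523, -0.085], TCP at [0.175, -0.574, 0.198] pointing down, gripper open.
Joint ranges: [-2.96, 2.96], [-0.89, 2.26], [0.02, 2.5], [-1.34, 4.48], [0, 2.73], [-2.66, 2.66]. Speed limits (rad/s): [2.39, 2.39, 2.79, 3.14, 3.14, 3.14].

### API

Orientations are given as a rotation vector (axis times angle).
In Python, from plant import monitor, eyes, ticket gives the robot as it stands.
- The arm moves only by the tool arm_command, never from a script. Its argument "deltas" is a list that holds one entry, the list of rows, each a list of 6 numbers: the shift along the world's x, y, z in cm, then the turn, a rotation vector about the world's x, y, z in degrees. In form: [[[tx, ty, tz, rx, ry, rz], ...]]. A call has 1 to 12 rows; each row shifts and turns the commanded pose from where the row before left it; what a row does not reach is not made up. A row lasts 1/12 s, in which the tool goes at most 41.7 mm and 7.16 degrees, less where a joint would pass 70% of its speed; a pose out of reach is approached as far as the arm can. A call is refused whole if a number of a shift passes 4.17 or a number of a turn 7.16, either way. A call with a gripper value outside its range is refused whole. "gripper" is the opening, from -1 (shut) to 1 (fully open), set as the call begins (left out, the last holds). The fingers move at their own pace and stop on an object; "squeeze" is the grip in N (left out, the last holds). Time passes only in rows, so rows that do not move let the fingers close. It gives the time, the measured TCP pose, the force, the opening and the grip force at its end, in the units of the state.
- monitor.read_state(): the state, without advancing time (a new reading comes with each control period).
- eyes.read_camera(name): name is "scene" or "top" or "wrist"; returns the picture (384x512x3 uint8, blue, green, red); there is no depth.
- eyes.camera_model(name): a dict with "fx", "fy", "cx", "cy" (pixels), "rvec" (rotation vector, rad) and "tvec" (3), from world to camera coordinates, as OpenCV has them. Camera axes: x right, y down, z forward; pixel columns grow to the right and rows downward; lengths in m; the calibration is good to about 2 mm. A picture is of the moment at which its call begins: read the wrist's pose just before it. camera_model takes no time and is no camera call; for the wrist camera it gives the pose at the moment of the call.
- ticket.close_job(): hands the job in; it is judged then, once.
The state is a dict: "t": time; "q": joint angles; "dq": joint speeds; "joint_torque": joint torques, N m; "tool_pos": TCP position; "orientation": TCP orientation; "force": force on the tool from outside, world axes, zero at the start; "wrist_torque": the same for the moment, N m; "opening": finger opening in m; "gripper_force": force on a finger pad.
Only numpy, scipy, OpenCV 4.12 (cv2) and the standard library are available. Lean on these libraries where they do the work, as an engineer would, in place of code of your own. Each camera call takes 0.05 s, during which the arm holds its last target. There are 200 camera calls.

## Working session

There is one attempt and no reset: what is moved stays moved. The work goes in short steps, Python scripts to look and compute and a tool call to move; the robot and the scene stay as the last step left them, time stands still between calls to the robot, and variables do not carry over. Pictures are saved under pics/ and viewed, at most 10 in all, crops included, and the job is handed in when it is done.

Besides the shell and the picture viewer there is one more tool, called after "Request:" as a command line: name --argument value ..., lists and objects as JSON in quotes. arm_command: Moves the arm, as the interface text tells. Its arguments: {"type":"object","properties":{"deltas":{"type":"array"},"gripper":{"type":"number"},"squeeze":{"type":"number"}},"required":["deltas"]}

```bash
mkdir -p pics
python3 - <<'E'
from plant import monitor, eyes
import cv2,numpy as np
a=eyes.read_camera("scene");b=eyes.read_camera("top")
cv2.imwrite("pics/s.png",a);cv2.imwrite("pics/t.png",b)
for n in("scene","top"):print(eyes.camera_model(n))
print(monitor.read_state())
E
```

```text
{'fx': 365.8117928194298, 'fy': 365.8117928194298, 'cx': 257.6093899432403, 'cy': 190.20641342274698, 'rvec': array([ 1.057088  , -2.1760592 ,  1.23574562]), 'tvec': array([0.29055361, 0.33002266, 0.83467165])}
{'fx': 409.19690406737624, 'fy': 409.19690406737624, 'cx': 258.6298909379429, 'cy': 192.16481078920086, 'rvec': array([ 2.15053121, -2.20709167,  0.07371107]), 'tvec': array([-0.06020502,  0.54406644,  1.09350453])}
{'t': 0.1, 'q': array([-1.36043105e+00,  1.31051103e-01,  1.48916192e+00, -1.53306017e-05,
        1.52300462e+00, -8.53792723e-02]), 'dq': array([ 0.0006917 , -0.00148976, -0.00184839,  0.00116768,  0.00086776,
        0.00036993]), 'joint_torque': array([ 1.17675743e-03, -5.61340034e+01, -4.93095803e+01,  7.70591106e-02,
        2.91394506e-02, -3.22341850e-05]), 'tool_pos': array([ 0.17478509, -0.57341076,  0.19741765]), 'orientation': array([-3.10570448e+00, -4.62625644e-01,  1.83323173e-04]), 'force': array([0.30966751, 0.49921368, 0.03576673]), 'wrist_torque': array([ 0.01255274, -0.02236664,  0.01437892]), 'gripper_force': 0.0, 'opening': 0.09308235527142932}
```

View pics/s.png

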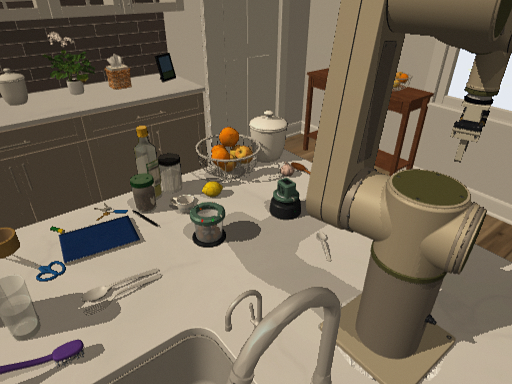

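View pics/t.png

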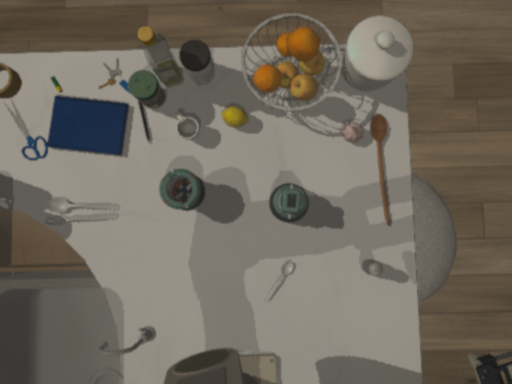

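The top view shows the bowl near (182,189), head and dock near (290,202), lemon (234,116), garlic (352,131) and salt shaker (373,268). I'll zoom in for the marks.

```bash
cat > h.py <<'E'
import numpy as np,cv2
from plant import eyes
def ray(n,uv,z,m=None):
    m=m or eyes.camera_model(n)
    R=cv2.Rodrigues(m["rvec"])[0];c=-R.T@m["tvec"]
    d=R.T@np.array([(uv[0]-m["cx"])/m["fx"],(uv[1]-m["cy"])/m["fy"],1])
    return c+d*(z-c[2])/d[2]
E
python3 - <<'E'
import cv2,numpy as np
from h import ray
b=cv2.imread("pics/t.png")
f=lambda x,y:cv2.resize(b[y-27:y+27,x-27:x+27],None,fx=7,fy=7,interpolation=cv2.INTER_CUBIC)
cv2.imwrite("pics/c.png",np.hstack([f(182,189),f(290,202)]))
print(ray("top",(182,189),.1),ray("top",(290,202),.11),ray("top",(373,268),.09),ray("top",(352,131),.03))
E
```

```text
[0.54940876 0.11891524 0.1       ] [ 0.50884567 -0.15257553  0.11      ] [ 0.33869218 -0.35683389  0.09      ] [ 0.70188753 -0.3328492   0.03      ]
```

View pics/c.png

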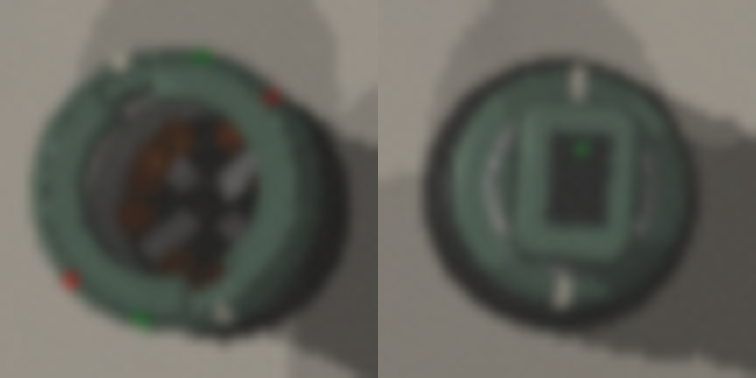

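The left crop is the bowl, with white marks at (120,62) and (222,313), green at (203,55) and (142,319), red at (271,97) and (70,279). The right crop is the head, with white pointers at (577,83) and (562,290).

Run:
```python
from h import *
from plant import monitor
from scipy.spatial.transform import Rotation as R
def P(p,o,z):return ray("top",((p[0]+.5)/7-.5+o[0],(p[1]+.5)/7-.5+o[1]),z)
for n,L in dict(w=[(120,62),(222,313)],g=[(203,55),(142,319)],r=[(271,97),(70,279)]).items():
    a,b=[P(p,(155,162),.097) for p in L];d=a-b;print(n,(a+b)/2,np.linalg.norm(d),np.degrees(np.arctan2(d[1],d[0])))
a,b=[P(p,(263,175),.072) for p in[(577-378,83),(562-378,290)]];d=a-b;print((a+b)/2,np.linalg.norm(d),np.degrees(np.arctan2(d[1],d[0])))
s=monitor.read_state();print(R.from_rotvec(s["orientation"]).as_matrix().round(3))
```

```text
w [0.55167552 0.12717529 0.097     ] 0.099182227380413 21.32601634819121
g [0.5518447  0.12652588 0.097     ] 0.09834476480485797 -13.657234809474174
r [0.55140459 0.12721893 0.097     ] 0.09789133029717757 -48.89811525480493
[ 0.51288017 -0.15508764  0.072     ] 0.07688294176939957 -5.933674721510265
[[ 0.957  0.291 -0.   ]
 [ 0.291 -0.957  0.002]
 [ 0.    -0.002 -1.   ]]
```

Request:
arm_command --deltas '[[[1.7,2.1,0,0,0,-1.9],[1.7,2.1,0,0,0,-1.9],[1.7,2.1,0,0,0,-1.9],[1.7,2.1,0,0,0,-1.9],[1.7,2.1,0,0,0,-1.9],[1.7,2.1,0,0,0,-1.9],[1.7,2.1,0,0,0,-1.9],[1.7,2.1,0,0,0,-1.9],[1.7,2.1,0,0,0,-1.9],[1.7,2.1,0,0,0,-1.9],[1.7,2.1,0,0,0,-1.9],[1.7,2.1,0,0,0,-1.9]]]' --gripper 1

```text
t: 1.1
tool_pos: [0.3794, -0.3206, 0.1979]
orientation: [-3.137, 0.163, 0.001]
force: [0.2, 0.3, 0.9]
opening: 0.0931
gripper_force: 0.0
```

Request:
arm_command --deltas '[[[1.7,2.1,0,0,0,0],[1.7,2.1,0,0,0,0],[1.7,2.1,0,0,0,0],[1.7,2.1,0,0,0,0],[1.7,2.1,0,0,0,0],[1.7,2.1,0,0,0,0],[1.7,2.1,0,0,0,0],[1.0,1.0,0,0,0,0],[0.5,0.6,0,0,0,0],[0,0,0,0,0,0],[0,0,0,0,0,0],[0,0,0,0,0,0]]]'

```text
t: 2.1
tool_pos: [0.5123, -0.1597, 0.1982]
orientation: [3.137, -0.161, -0.001]
force: [0.9, -0.7, 0.5]
opening: 0.0929
gripper_force: 0.0
```

```bash
cat >> h.py <<'E'
from plant import monitor
from scipy.spatial.transform import Rotation as Ro
def st():
    s=monitor.read_state();M=Ro.from_rotvec(s["orientation"]).as_matrix()
    print("t",round(s["t"],2),"pos",s["tool_pos"].round(4),"yaw",np.degrees(np.arctan2(M[1,0],M[0,0])).round(2),"z",M[:,2].round(4),"F",s["force"].round(1),"T",s["wrist_torque"].round(2),"op",round(s["opening"],4),"gf",round(s["gripper_force"],1),"q6",s["q"][5].round(2))
E
python3 - <<'E'
from h import *
st();m=eyes.camera_model("wrist");a=eyes.read_camera("wrist");cv2.imwrite("pics/w1.png",a);np.save("w1.npy",m,allow_pickle=True)
E
```

```text
t 2.1 pos [ 0.5123 -0.1597  0.1982] yaw -5.89 z [-6.e-04 -2.e-04 -1.e+00] F [ 0.9 -0.7  0.5] T [ 0.07  0.07 -0.02] op 0.0929 gf 0.0 q6 1.28
```

View pics/w1.png

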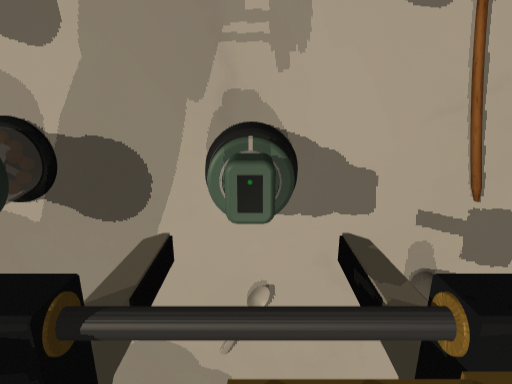

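The wrist view shows the white pointer at (250,136–152), straight along the image, and the block between columns 226 and 274.

Run:
```python
from h import *
m=np.load("w1.npy",allow_pickle=True).item()
a=cv2.imread("pics/w1.png");h=cv2.cvtColor(a,cv2.COLOR_BGR2HSV)
g=cv2.inRange(h,(55,40,20),(95,255,255));g[:,:150]=0;g[:,350:]=0
for r in(195,205,212):
  x=np.where(g[r])[0];print(r,x.min(),x.max(),ray("w",(x.min(),r),.116,m),ray("w",(x.max(),r),.116,m))
c=max(cv2.findContours(g,0,2)[0],key=cv2.contourArea);print(cv2.boundingRect(c))
p,q=ray("w",(250.5,136),.072,m),ray("w",(250.5,152),.072,m);print(p,q,np.degrees(np.arctan2(*(p-q)[[1,0]])))
print(ray("w",(250.5,188),.116,m),ray("w",(251,128),.046,m))
```

```text
195 211 288 [ 0.51625818 -0.11877001  0.116     ] [ 0.50939501 -0.18517843  0.116     ]
205 217 284 [ 0.50666805 -0.12269146  0.116     ] [ 0.50064219 -0.18101907  0.116     ]
212 224 277 [ 0.49959358 -0.12793482  0.116     ] [ 0.49479647 -0.17438069  0.116     ]
(208, 136, 87, 87)
[ 0.55826478 -0.15706725  0.072     ] [ 0.54300005 -0.15541606  0.072     ] -6.173673823092216
[ 0.51899445 -0.153518    0.116     ] [ 0.56347356 -0.15773502  0.046     ]
```

Request:
arm_command --deltas '[[[0.1,0.3,-1.5,0,0,0],[0,0.3,-1.5,0,0,0],[0,0,-1.5,0,0,0],[0,0,-1.5,0,0,0],[0,0,-1.5,0,0,0],[0,0,-1.5,0,0,0],[0,0,-1.3,0,0,0],[0,0,-1.0,0,0,0],[0,0,-0.4,0,0,0],[0,0,0,0,0,0],[0,0,0,0,0,0]]]'

```text
t: 3.07
tool_pos: [0.5141, -0.1532, 0.0817]
orientation: [3.137, -0.161, 0.0]
force: [0.2, 0.1, 0.4]
opening: 0.0929
gripper_force: 0.0
```

Request:
arm_command --deltas '[[[0,0,0,0,0,0],[0,0,0,0,0,0],[0,0,0,0,0,0],[0,0,0,0,0,0],[0,0,0,0,0,0],[0,0,0,0,0,0],[0,0,0,0,0,0],[0,0,0,0,0,0],[0,0,0,0,0,0],[0,0,0,0,0,0]]]' --gripper -1 --squeeze 50

```text
t: 3.9
tool_pos: [0.514, -0.1535, 0.0815]
orientation: [3.137, -0.161, 0.0]
force: [-0.5, -3.6, 0.9]
opening: 0.0437
gripper_force: 50.0
```

```bash
python3 -c "
from h import *
st()"
```

```text
t 3.9 pos [ 0.514  -0.1535  0.0815] yaw -5.86 z [ 3.e-04 -8.e-04 -1.e+00] F [-0.5 -3.6  0.9] T [-0.58  0.12  0.03] op 0.0437 gf 50.0 q6 1.29
```

Request:
arm_command --deltas '[[[0,0,0.3,0,0,0],[0,0,0.5,0,0,0],[0,0,0.8,0,0,0],[0,0,1.0,0,0,0],[0,0,1.2,0,0,0],[0,0,1.5,0,0,0],[0,0,1.7,0,0,0],[0,0,2,0,0,0],[0,0,2,0,0,0],[0,0,1,0,0,0],[0,0,0,0,0,0],[0,0,0,0,0,0]]]'

```text
t: 4.9
tool_pos: [0.5144, -0.153, 0.2021]
orientation: [3.137, -0.16, 0.003]
force: [-0.6, -0.3, -4.8]
opening: 0.0434
gripper_force: 50.0
```

```bash
python3 -c "
from h import *
st()"
```

```text
t 4.9 pos [ 0.5144 -0.153   0.2021] yaw -5.84 z [ 1.7e-03 -4.0e-04 -1.0e+00] F [-0.6 -0.3 -4.8] T [ 0.02 -0.01 -0.01] op 0.0434 gf 50.0 q6 1.29
```

Request:
arm_command --deltas '[[[0.3,1.5,0,0,0,2],[0.3,2.4,0,0,0,2.4],[0.3,2.6,0,0,0,2.4],[0.3,2.6,0,0,0,2.4],[0.3,2.6,0,0,0,2.4],[0.3,2.6,0,0,0,2.4],[0.3,2.6,0,0,0,2.4],[0.3,2.6,0,0,0,2.4],[0.3,2.6,0,0,0,2.4],[0.3,2.6,0,0,0,2.4],[0.4,2.3,0,0,0,2.4],[0.3,1.0,0,0,0,1.2]]]'

```text
t: 5.9
tool_pos: [0.5497, 0.1299, 0.1992]
orientation: [-3.085, -0.588, 0.005]
force: [1.2, -0.2, -3.8]
opening: 0.0437
gripper_force: 50.0
```

Request:
arm_command --deltas '[[[0,0,0,0,0,0],[0,0,0,0,0,0],[0,0,0,0,0,0],[0,0,0,0,0,0]]]'

```text
t: 6.23
tool_pos: [0.5507, 0.1259, 0.2009]
orientation: [3.087, 0.579, -0.001]
force: [0.2, -0.1, -4.3]
opening: 0.0437
gripper_force: 50.0
```

Run:
```python
from h import *
st();m=eyes.camera_model("wrist");a=eyes.read_camera("wrist");cv2.imwrite("pics/w2.png",a);np.save("w2.npy",m,allow_pickle=True)
s=eyes.read_camera("scene");cv2.imwrite("pics/s2.png",s)
h=lambda im,x,y,w,k:cv2.resize(im[y:y+int(w*.75),x:x+w],(k,int(k*.75)),interpolation=cv2.INTER_CUBIC)
cv2.imwrite("pics/w2c.png",h(a,130,60,256,768))
```

```text
t 6.23 pos [0.5507 0.1259 0.2009] yaw 21.25 z [-8.e-04 -5.e-04 -1.e+00] F [ 0.2 -0.1 -4.3] T [-0.02  0.05  0.03] op 0.0437 gf 50.0 q6 1.33
```

View pics/w2c.png

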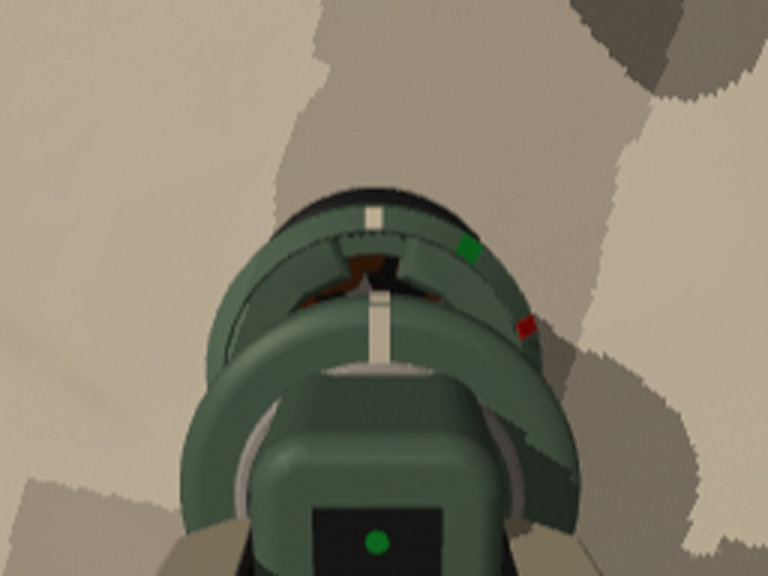

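In the crop, the head pointer runs from (380,298) to (380,362), the bowl's white mark is at (374,217), green at (470,249) and red at (527,327).

Run:
```python
from h import *
m=np.load("w2.npy",allow_pickle=True).item()
t=np.array([.5507,.1259,0]);y=np.radians(21.25);X=np.array([np.cos(y),np.sin(y),0]);Y=np.array([-np.sin(y),np.cos(y),0])
def P(n,p,z):
  w=ray("w",((p[0]+.5)/3-.5+130,(p[1]+.5)/3-.5+60),z,m);print(n,w.round(4),"along",round((w-t)@X,4),"lat",round((w-t)@Y,4));return w
P("ptr top/in",(379.5,362),.1914);P("ptr edge",(379.5,304),.1914);P("edge bot",(379.5,293),.186)
w=P("white",(374,217),.097);g=P("g",(470,249),.097);r=P("r",(527,327),.097)
P("L",(181,470),.1914);P("R",(580,470),.1914)
# circle of radius 49 thru marks w,g,r
from scipy.optimize import least_squares
q=np.array([w,g,r])[:,:2]
c=least_squares(lambda c:np.hypot(*(q-c).T)-.049,[.55,.127]).x;d=q-c;print("centre",c,np.degrees(np.arctan2(d[:,1],d[:,0])))
c3=np.array([*c,0]);print((c3-t)@X,(c3-t)@Y)
```

```text
ptr top/in [0.58   0.1393 0.1914] along 0.0322 lat 0.0019
ptr edge [0.5914 0.1438 0.1914] along 0.0444 lat 0.0019
edge bot [0.5926 0.1442 0.186 ] along 0.0457 lat 0.0019
white [0.5985 0.1482 0.097 ] along 0.0526 lat 0.0035
g [0.6001 0.1182 0.097 ] along 0.0432 lat -0.0251
r [0.5845 0.0928 0.097 ] along 0.0196 lat -0.0431
L [0.5422 0.1705 0.1914] along 0.0083 lat 0.0446
R [0.5733 0.0905 0.1914] along 0.0083 lat -0.0412
centre [0.55276129 0.13027499] [ 21.43333801 -14.33398461 -49.67976083]
0.0035068054606593314 0.0033304342197599474
```

Request:
arm_command --deltas '[[[0.15,0.2,-0.5,0,0,0],[0,0,-1.0,0,0,0],[0,0,-1.0,0,0,0],[0,0,-1.0,0,0,0],[0,0,-1.0,0,0,0],[0,0,-1.0,0,0,0],[0,0,-0.5,0,0,0],[0,0,0,0,0,0],[0,0,0,0,0,0],[0,0,0,0,0,0],[0,0,0,0,0,0]]]'

```text
t: 7.25
tool_pos: [0.5531, 0.1292, 0.1423]
orientation: [3.087, 0.582, 0.002]
force: [0.3, 0.5, -2.9]
opening: 0.0434
gripper_force: 50.0
```

Run:
```python
from h import *
st();m=eyes.camera_model("wrist");a=eyes.read_camera("wrist");cv2.imwrite("pics/w3.png",a);np.save("w3.npy",m,allow_pickle=True)
s=eyes.read_camera("scene")
h=lambda im,x,y,w,k:cv2.resize(im[y:y+int(w*.75),x:x+w],(k,int(k*.75)),interpolation=cv2.INTER_CUBIC)
cv2.imwrite("pics/w3c.png",h(a,130,60,256,768));cv2.imwrite("pics/s3c.png",h(s,168,160,80,640))
```

```text
t 7.25 pos [0.5531 0.1292 0.1423] yaw 21.35 z [ 1.5e-03  2.0e-04 -1.0e+00] F [ 0.3  0.5 -2.9] T [0.03 0.01 0.01] op 0.0434 gf 50.0 q6 1.34
```

View pics/w3c.png

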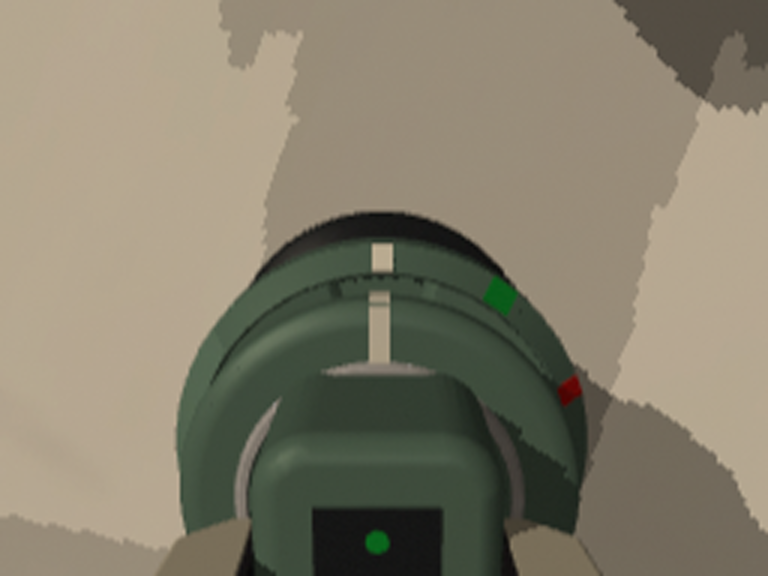

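View pics/s3c.png

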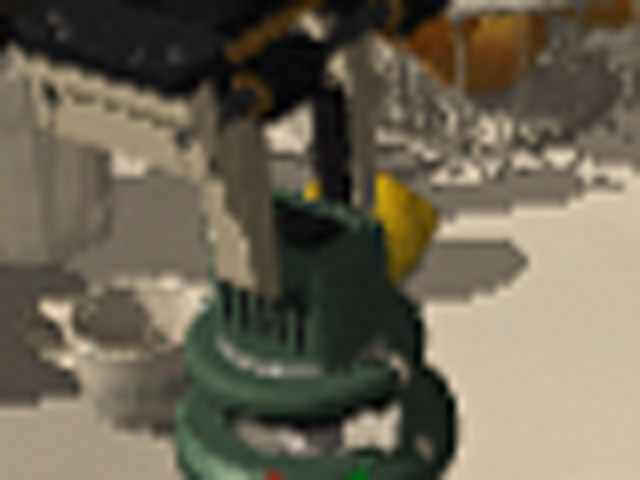

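The wrist crop shows the head pointer at column 380 (rows 293–362), the white mark at (382,257), green at (500,297) and red at (570,391). The scene crop shows the head upright over the collar.

Run:
```python
from h import *
from scipy.optimize import least_squares
m=np.load("w3.npy",allow_pickle=True).item()
t=np.array([.5531,.1292,0]);y=np.radians(21.35);X=np.array([np.cos(y),np.sin(y),0]);Y=np.array([-np.sin(y),np.cos(y),0])
def P(n,p,z):
  w=ray("w",((p[0]+.5)/3-.5+130,(p[1]+.5)/3-.5+60),z,m);print(n,"along",round((w-t)@X,4),"lat",round((w-t)@Y,4));return w
P("ptr edge",(379.5,304),.133);P("edge bot",(379.5,293),.1275)
w=P("white",(382,257),.097);g=P("g",(500,297),.097);r=P("r",(570,391),.097)
q=np.array([w,g,r])[:,:2]
c=least_squares(lambda c:np.hypot(*(q-c).T)-.049,[.55,.127]).x;d=q-c;print("centre",c,np.degrees(np.arctan2(d[:,1],d[:,0])))
c3=np.array([*c,0]);print((c3-t)@X,(c3-t)@Y)
```

```text
ptr edge along 0.0444 lat 0.0019
edge bot along 0.0457 lat 0.0019
white along 0.0491 lat 0.0013
g along 0.0394 lat -0.0272
r along 0.0159 lat -0.0454
centre [0.55254782 0.130203  ] [ 21.53274806 -14.23306117 -49.63303381]
-0.0001491307461807986 0.0011351951280141842
```

Request:
arm_command --deltas '[[[-0.02,-0.08,0,0,0,0],[0,0,-0.3,0,0,0],[0,0,-0.3,0,0,0],[0,0,-0.3,0,0,0],[0,0,-0.3,0,0,0],[0,0,-0.3,0,0,0],[0,0,-0.2,0,0,0],[0,0,0,0,0,0],[0,0,0,0,0,0]]]'

```text
t: 8.1
tool_pos: [0.5521, 0.1282, 0.1241]
orientation: [-3.087, -0.582, 0.001]
force: [-0.1, 0.2, -5.0]
opening: 0.0437
gripper_force: 50.0
```

```bash
python3 -c "
from h import *
st()"
```

```text
t 8.1 pos [0.5521 0.1282 0.1241] yaw 21.35 z [-4.e-04 -1.e-04 -1.e+00] F [-0.1  0.2 -5. ] T [-0.02 -0.02 -0.  ] op 0.0437 gf 50.0 q6 1.34
```

Request:
arm_command --deltas '[[[0,0,-0.2,0,0,0],[0,0,-0.2,0,0,0],[0,0,-0.1,0,0,0],[0,0,0,0,0,0],[0,0,0,0,0,0],[0,0,0,0,0,0]]]'

```text
t: 8.6
tool_pos: [0.5525, 0.1283, 0.1197]
orientation: [3.087, 0.582, 0.001]
force: [-0.4, 0.1, -0.2]
opening: 0.0434
gripper_force: 50.0
```

```bash
python3 -c "
from h import *
st()"
```

```text
t 8.6 pos [0.5525 0.1283 0.1197] yaw 21.35 z [ 6.e-04  1.e-04 -1.e+00] F [-0.4  0.1 -0.2] T [0.06 0.09 0.  ] op 0.0434 gf 50.0 q6 1.34
```

Request:
arm_command --deltas '[[[0,0,0,0,0,0],[0,0,0,0,0,-1],[0,0,0,0,0,-2.5],[0,0,0,0,0,-2.5],[0,0,0,0,0,-2.5],[0,0,0,0,0,-2.5],[0,0,0,0,0,-2.5],[0,0,0,0,0,-2.5],[0,0,0,0,0,-2],[0,0,0,0,0,-1],[0,0,0,0,0,0],[0,0,0,0,0,0]]]' --squeeze 60

```text
t: 9.6
tool_pos: [0.5524, 0.1283, 0.1196]
orientation: [-3.141, -0.065, -0.001]
force: [-1.7, 0.3, 1.6]
opening: 0.0434
gripper_force: 60.0
```

```bash
python3 -c "
from h import *
st()"
```

```text
t 9.6 pos [0.5524 0.1283 0.1196] yaw 2.39 z [ 5.e-04  1.e-04 -1.e+00] F [-1.7  0.3  1.6] T [0.18 0.26 0.19] op 0.0434 gf 60.0 q6 1.67
```

Turned 19° so far, and the 0.19 N m reaction torque shows the ring is engaged. I'll turn the remaining 16°.

Request:
arm_command --deltas '[[[0,0,0,0,0,-1.5],[0,0,0,0,0,-2.5],[0,0,0,0,0,-2.5],[0,0,0,0,0,-2.5],[0,0,0,0,0,-2.5],[0,0,0,0,0,-2.5],[0,0,0,0,0,-1.5],[0,0,0,0,0,-0.5],[0,0,0,0,0,0],[0,0,0,0,0,0],[0,0,0,0,0,0]]]'

```text
t: 10.52
tool_pos: [0.5525, 0.1284, 0.1196]
orientation: [-3.119, 0.372, -0.001]
force: [-1.1, 0.3, 2.3]
opening: 0.0434
gripper_force: 60.0
```

Run:
```python
from h import *
st();a=eyes.read_camera("wrist")
cv2.imwrite("pics/w4c.png",cv2.resize(a[60:252,130:386],(768,576),interpolation=cv2.INTER_CUBIC))
```

```text
t 10.52 pos [0.5525 0.1284 0.1196] yaw -13.6 z [ 6.e-04  2.e-04 -1.e+00] F [-1.1  0.3  2.3] T [0.35 0.11 0.27] op 0.0434 gf 60.0 q6 1.95
```

View pics/w4c.png

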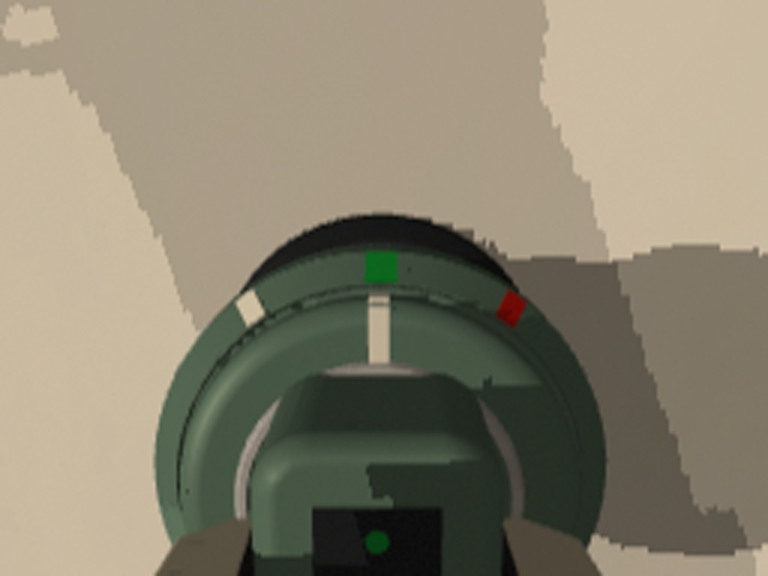

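The pointer (379,300) now lines up with the green mark (382,268). The flange sits flush on the collar, and the 0.27 N m reaction torque matches the ring's spring at the green marks.

```bash
python3 -c "
from plant import ticket
print(ticket.close_job())"
```

```text
the job is handed in; nothing more can be done
None
```

I pulled the motor head out of its dock, seated it in the bowl's collar at the white marks, and turned it 35° clockwise to the green pulse marks; I handed the job in with the gripper still holding it there at 60 N, but no verdict came back.

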